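Deburr the big hole in a robot-kit chassis deck

ROBOT

A 6-joint arm with a two-finger parallel gripper is mounted at the origin on the work surface. World frame = base frame: x ahead of the robot, y to its left, z up, the work surface at z = 0. Lengths are in m, angles in rad, forces in N, time in s.
With the tool pointing down it reaches from about 0.2 to 0.875 m from the base axis. Payload 3.4 kg.
Tool frame: the origin (TCP) lies between the finger pads; the fingertips stand 25 mm ahead of it and the grasp point (between the pads) lies 6 mm ahead of it (r.nose_length is the z of the fingertips in the tool frame, in m); z points along the fingers, y is the line along which they close (so a half turn about z gives the same grasp; the last joint's range is limited). The gripper opens to 94 mm and grips with 3 to 60 N. Pads are 16 mm wide; open, the fingers measure 119 mm over their backs; the gripper's body (75 mm by 177 mm) begins 78 mm behind the grasp point.
Start: joints at [1.033, 0.276, 1.505, -0, 1.361, -0.121], TCP at [0.233, 0.526, 0.23] pointing down, gripper open.
Joint ranges: [-2.89, 2.89], [-0.75, 2.08], [0.22, 2.7], [-1.18, 4.32], [0.11, 2.71], [-2.7, 2.7]. Speed limits (rad/s): [2.57, 2.57, 3.14, 3.14, 3.14, 3.14].

INTERFACE

Orientations are given as a unit quaternion [w, x, y, z].
In Python, from plant import r, gripper_to, inverse_kinematics, vision, models, telemetry gives the robot as it stands. Calls block until the motion is done:
- r.move_to(position, orientation): joint-space move of the TCP to a pose.
- r.move_l(position, rot=None, vel=0.15, guard=None): straight line of the TCP; rot=None keeps the orientation; vel is the mean speed in m/s. With guard (N) it stops when the force on the tool has changed by that much, and returns True; else False.
- r.movej(angles): joint-space move.
- gripper_to(opening, f_grip=None): finger opening in m; f_grip is the grip in N (None keeps the last); returns when the fingers have stopped.
- r.hold(seconds).
- inverse_kinematics(position, orientation): joint angles nearest the present ones, or None.
- vision.snapshot(name): name is "scene" or "top" or "wrist"; returns the picture (384x512x3 uint8, red, green, blue); there is no depth.
- vision.get_calibration(name): a dict with "fx", "fy", "cx", "cy" (pixels), "position" and "orientation" of the camera in the world. Camera axes: x right, y down, z forward; pixel columns grow to the right and rows downward; lengths in m; the calibration is good to about 2 mm. A picture is of the moment at which its call begins: read the wrist's pose just before it. get_calibration takes no time and is no camera call; for the wrist camera it gives the pose at the moment of the call.
A pose or a line that the arm cannot do raises r.PlanningError and nothing moves.
- r.sign_off(): hands the job in; it is judged then, once.
Trained networks look in the newest picture that a camera, given by its name, has taken for a name from the list of things; names that differ only in an ending like _2 or _b are one class to them, and where a whole thing is asked for, a point or a joint stands for the part that bears it (a point fixed in the world has none). Each returns a list of dicts, best first, with "score" (0 to 1); they miss things now and then, are a little off and sometimes report something else, mostly with a low value. They report only what shows in the picture. A call takes as long as a camera call. They do not tell look-alikes from the thing itself.
- models.boxes_of(thing, camera): "at" ([x, y, z] in m, in world coordinates, good to about 4 mm: the middle of the surface that is visible of it).
- models.regions_of(thing, camera): "pixels" (384x512 bool, what is visible of it).
- models.mark_of(thing, camera): "at" ([x, y, z] in m, in world coordinates, good to about 4 mm: a listed point, or the origin of a listed thing).
Readings, each from a call of its own:
- telemetry.current_t(): time.
- telemetry.current_joints(): joint angles.
- telemetry.current_dq(): joint speeds.
- telemetry.current_joint_efforts(): joint torques, N m.
- telemetry.current_ee_pos(): TCP position.
- telemetry.current_tool_rot(): TCP orientation.
- telemetry.current_wrist_force(): force on the tool from outside, world axes, zero at the start.
- telemetry.current_torque(): the same for the moment, N m.
- telemetry.current_opening(): finger opening in m.
- telemetry.current_finger_force(): force on a finger pad.
Only numpy, scipy, OpenCV 4.12 (cv2) and the standard library are available. Lean on these libraries where they do the work, as an engineer would, in place of code of your own. Each camera call takes 0.05 s, during which the arm holds its last target. There are 200 camera calls.

TASK

Take the deburring tool by its handle out of its stand and run its cone blade once round the edge of the big hole in the raised aluminium deck, with light steady contact and the nose of the cone inside the hole. Start at the side of the hole that faces the smaller hole and go clockwise as seen from above, the whole way back to the start. Then put the tool back in its stand, upright with its disc resting on the stand, and let go.

Things in the scene. Friction and masses are not known exactly. Their poses are not given: they have to be found in the camera images.
- deburrer: Loose deburring tool, about 190 g, upright in the stand. Origin: centre of the underside of its bright steel guard disc (72 mm across, 8 mm thick); z up along the tool. Above the disc: black square handle 24 x 24 mm, sides along the tool's x and y, from 8 to 74 mm above the origin, with a 3 mm button on top. Below the disc hangs the steel cone blade, point down.
- nose (a point): Nose (lower end, 4 mm wide, on the axis) of the cone blade. The cone has a 45 degree flank 16 mm high, 36 mm wide at its top. Unpressed, the nose is 36 mm below the tool's origin; the cone slides up towards the disc against a spring, at most 16 mm (1.5 N to start, 3.9 N at 16 mm, then a hard stop). Best pressed in 3 to 10 mm.
- deck: Fixed aluminium plate 110 x 210 x 6 mm on standoffs, top face 60 mm above the table. Origin: on the table below the centre of the big hole (80 mm, through, empty below); +y points to the smaller 44 mm hole, 72 mm away. Clockwise: +y, +x, -y, -x. Tool axis 22 to 38 mm (best 30) from the hole's centre: flank meets edge; at 30 the nose is 8 mm below the top. 20 mm high motor at the +y end.
- stand: Fixed black tool stand, square block 92 x 92 x 45 mm. Origin: centre of its underside on the table, z up. Centred in its top is a round hole 52 mm wide, 41 mm deep: the tool's cone hangs in it with 8 mm to spare all round, and the tool's guard disc rests on the stand's top, 45 mm above the table.
Mind the look-alikes: they are no part of the job. What is shaped like the stand but orange, purple or turquoise is not meant.

How it is judged:
By the outcome, as a careful person would: the job done as asked, in the order asked, and still so for the second after the job is handed in, with the robot touching nothing.
It also fails if it takes over 72 s, if anything falls off the work surface, if the arm or the gripper's body presses on something with over 40 N, if the wrist force passes 120 N, or if a joint passes its speed limit or range.

## Working session

There is one attempt and no reset: what is moved stays moved. The work goes in short steps, each a Python script; the robot and the scene stay as the last script left them, time stands still between calls to the robot, and variables do not carry over. Pictures are saved under pics/ and viewed, at most 10 in all, crops included, and the job is handed in when it is done.

```bash
ls; mkdir -p pics; python3 - <<'E'
from plant import r, gripper_to, inverse_kinematics, vision, models, telemetry
import cv2,numpy as np
ims={}
for c in ("scene","top"):
    im=vision.snapshot(c); ims[c]=im
    cv2.imwrite(f"pics/{c}0.png",im[:,:,::-1])
    k=vision.get_calibration(c); print(c,k)
    for t in ("deburrer","nose","deck","stand"):
        print(t,"mark",[(np.round(d["at"],4).tolist(),round(d["score"],2)) for d in models.mark_of(t,c)])
    
print(telemetry.current_t(), telemetry.current_tool_rot())
cv2.imwrite("pics/both0.png",cv2.resize(np.vstack([ims["scene"],ims["top"]])[:,:,::-1],None,fx=.78,fy=.78))
E
```

```text
pics
scene {'fx': 348.3389686401454, 'fy': 348.3389686401454, 'cx': 255.96587774995092, 'cy': 189.97351100632233, 'position': array([ 1.07097683, -0.31372539,  0.46675681]), 'orientation': array([-0.40911415,  0.770488  ,  0.4276247 , -0.23687756])}
deburrer mark [([0.5713, -0.1839, 0.0472], 0.87)]
nose mark []
deck mark [([0.4813, 0.2256, -0.0011], 0.57)]
stand mark [([0.5924, -0.0292, -0.0025], 0.85), ([0.573, -0.1749, 0.0003], 0.83), ([0.7186, -0.1863, -0.0017], 0.82), ([0.4119, -0.1323, -0.0003], 0.76)]
top {'fx': 418.56954655111696, 'fy': 418.56954655111696, 'cx': 256.5230646686818, 'cy': 201.78200023687424, 'position': array([0.42841829, 0.01336574, 0.88495727]), 'orientation': array([-0.06037247,  0.71052664, -0.69760297,  0.06969319])}
deburrer mark [([0.5796, -0.1854, 0.0462], 0.61)]
nose mark []
deck mark [([0.4808, 0.2227, 0.0018], 0.86)]
stand mark [([0.4108, -0.1326, 0.0007], 0.97), ([0.5982, -0.0292, -0.0014], 0.82), ([0.5764, -0.1773, -0.0045], 0.61), ([0.7223, -0.1857, 0.0042], 0.6)]
0.5 [7.25080459e-06 2.06893591e-01 9.78363450e-01 4.34824857e-05]
```

View pics/both0.png

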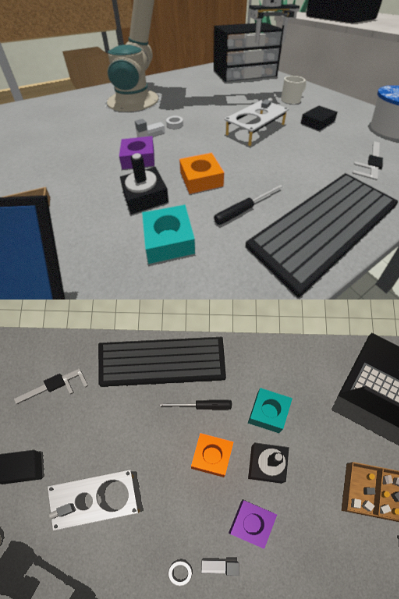

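The scene picture shows the tool (handle at about 138,165) in the black block at (143,190). In the top picture that block is at (269,462). Four blocks are stand-shaped: turquoise (270,410), orange (212,454), purple (253,523) and black (269,462). Only the black one fits the description, and it holds the deburrer. The deck is at (95,498). I'll confirm with an enlarged crop and measure from it.

```bash
cat > h.py <<'E'
from plant import r, gripper_to, inverse_kinematics, vision, models, telemetry
import cv2,numpy as np
from scipy.spatial.transform import Rotation as R
def rot(q): return R.from_quat([q[1],q[2],q[3],q[0]])
def unproj(px,k,z):
    px=np.atleast_2d(px).astype(float)
    d=np.c_[(px[:,0]-k["cx"])/k["fx"],(px[:,1]-k["cy"])/k["fy"],np.ones(len(px))]
    d=rot(k["orientation"]).apply(d); p=np.array(k["position"])
    return (p+d*((z-p[2])/d[:,2])[:,None])[:,:2]
def down(yaw):  # tool z down, tool y axis direction at 'yaw' (closing line) ; x = 
    y=np.array([np.cos(yaw),np.sin(yaw),0]); z=np.array([0,0,-1.]); x=np.cross(y,z)
    q=R.from_matrix(np.c_[x,y,z]).as_quat(); return np.array([q[3],q[0],q[1],q[2]])
E
python3 - <<'E'
from h import *
im=cv2.imread("pics/top0.png"); k=vision.get_calibration("top")
s=im[165:250,290:400]; d=im[205:310,50:190]
s=cv2.resize(s,(560,433),interpolation=cv2.INTER_CUBIC)
d=cv2.resize(d,(560,420),interpolation=cv2.INTER_CUBIC)
cv2.imwrite("pics/crop_s.png",s)
vision.snapshot("top")
m=models.regions_of("deck","top")[0]["pixels"].astype(np.uint8)
g=cv2.cvtColor(im,cv2.COLOR_BGR2GRAY)
cs,h=cv2.findContours(m,cv2.RETR_CCOMP,cv2.CHAIN_APPROX_NONE)
for c,hh in zip(cs,h[0]):
    if len(c)>15:
        e=cv2.fitEllipse(c); print(hh[3],len(c),np.round(e[0],1),np.round(e[1],1),unproj(e[0],k,.06),unproj(cv2.boxPoints(cv2.minAreaRect(c)),k,.06).round(3).tolist())
for t in ("deburrer","stand"):
  for q in models.regions_of(t,"top"):
    c=max(cv2.findContours(q["pixels"].astype(np.uint8),0,1)[0],key=cv2.contourArea)
    ra=cv2.minAreaRect(c); print(t,round(q["score"],2),np.round(ra[0],1),np.round(ra[1],1),unproj(cv2.boxPoints(ra),k,.045).round(3).tolist())
kw=vision.get_calibration("wrist"); T=rot(telemetry.current_tool_rot()); p=telemetry.current_ee_pos()
print("wrist cam in tool",T.inv().apply(kw["position"]-p), (T.inv()*rot(kw["orientation"])).as_matrix().round(3).tolist(),kw["fx"])
E
```

```text
-1 376 [120.5 255.6] [ 65.5 126. ] [[0.47028186 0.26694568]] [[0.502, 0.394], [0.547, 0.178], [0.435, 0.151], [0.392, 0.362]]
0 64 [107.5 258.1] [21.8 24.5] [[0.4650715  0.29174553]] [[0.464, 0.323], [0.496, 0.293], [0.467, 0.261], [0.435, 0.29]]
0 115 [143.9 251. ] [39.3 41.7] [[0.47996497 0.22225498]] [[0.439, 0.258], [0.519, 0.264], [0.52, 0.185], [0.44, 0.181]]
stand 0.93 [343.9 208.8] [50.  48.3] [[0.531, -0.117], [0.63, -0.132], [0.618, -0.234], [0.519, -0.217]]
stand 0.89 [271.5 198.9] [47.1 47.5] [[0.555, 0.031], [0.652, 0.009], [0.629, -0.086], [0.533, -0.062]]
stand 0.8 [323.6 286.7] [52.2 49.6] [[0.391, -0.066], [0.481, -0.102], [0.444, -0.198], [0.355, -0.16]]
stand 0.63 [346.4 142.2] [47.1 49.5] [[0.681, -0.119], [0.785, -0.155], [0.752, -0.249], [0.649, -0.211]]
wrist cam in tool [ 0.06491671 -0.00135764 -0.15453969] [[0.0, -0.974, -0.226], [1.0, 0.0, -0.0], [0.0, -0.226, 0.974]] 306.33465398786626
```

View pics/crop_s.png

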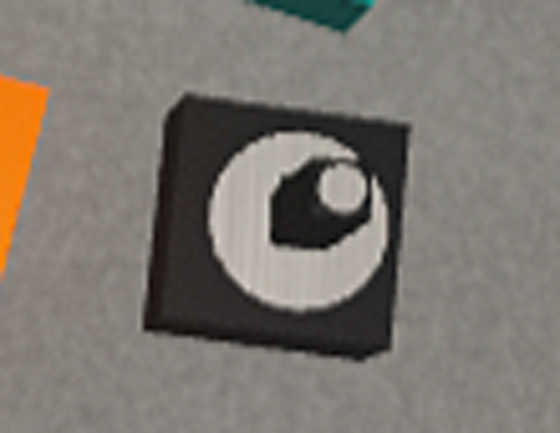

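The crop confirms it: the black block (crop 165–410, 95–360) holds the steel disc, centred near (298,221), with the black handle and its bright button at (343,188). Next I'll look from the wrist camera over the deck, then over the stand.

```bash
python3 - <<'E'
from h import *
q0=telemetry.current_tool_rot()
out=[]
for n,p in (("deck",[.455,.235,.22]),("stand",[.575,-.183,.26])):
    qs=[(down(a)) for a in (0.0,np.pi/2,-np.pi/2,np.pi)]
    js=[inverse_kinematics(p,q) for q in qs]
    b=min([i for i in range(4) if js[i] is not None],key=lambda i:abs(js[i][5]))
    print(n,b,[None if j is None else round(j[5],2) for j in js])
    r.move_to(p,qs[b]); r.hold(.2)
    k=vision.get_calibration("wrist"); im=vision.snapshot("wrist"); cv2.imwrite(f"pics/w_{n}.png",im[:,:,::-1]); np.save(f"k_{n}.npy",k,allow_pickle=True)
    out.append(im[:,:,::-1])
    for t in ("deburrer",n):
        print(t,[(np.round(d["at"],4).tolist(),round(d["score"],2)) for d in models.mark_of(t,"wrist")])
    rg=models.regions_of(n,"wrist")
    if rg: np.save(f"m_{n}.npy",np.array([x["pixels"] for x in rg]))
    if n=="deck" and rg:
        cs,h=cv2.findContours(rg[0]["pixels"].astype(np.uint8),cv2.RETR_CCOMP,cv2.CHAIN_APPROX_NONE)
        for c,hh in zip(cs,h[0]):
            if len(c)>25:
                e=cv2.fitEllipse(c); print(hh[3],len(c),np.round(e[0],1),np.round(e[1],1),unproj(e[0],k,.06))
cv2.imwrite("pics/w_both.png",cv2.resize(np.vstack(out),None,fx=.78,fy=.78))
print(telemetry.current_t(),telemetry.current_ee_pos())
E
```

```text
deck 0 [np.float64(0.34), np.float64(-1.23), np.float64(1.91), None]
deburrer []
deck []
-1 720 [269.4 143.4] [126.1 234.9] [[0.46810193 0.27916745]]
0 210 [279.2 195.4] [72.5 73.3] [[0.47912042 0.22489258]]
0 125 [265.1 129.1] [43.6 44.9] [[0.46361017 0.29337247]]
stand 0 [np.float64(-0.42), np.float64(-1.99), np.float64(1.15), None]
deburrer [([0.575, -0.1785, 0.0412], 0.87)]
stand [([0.4134, -0.1364, -0.0074], 0.94), ([0.7297, -0.1848, -0.0015], 0.84), ([0.5945, -0.0231, -0.0007], 0.57)]
4.475 [ 0.57508047 -0.18251564  0.26002805]
```

View pics/w_both.png

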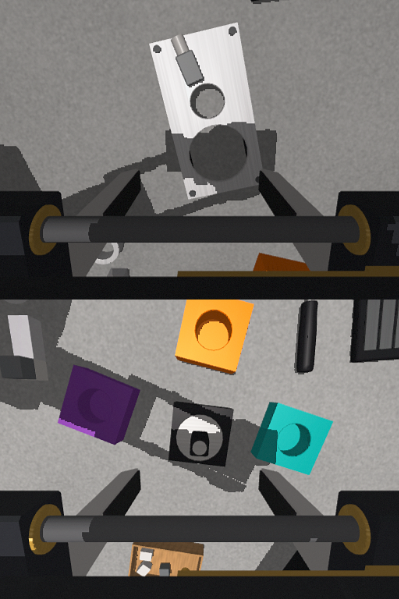

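The upper view shows the deck with its big hole at about (218,151) and small hole at (207,100). The lower view shows the tool in the black stand at (200,437). I'll enlarge that part to get the handle's yaw and the disc centre.

```bash
python3 - <<'E'
from h import *
im=cv2.imread("pics/w_stand.png")
cv2.imwrite("pics/crop_w.png",cv2.resize(im[125:220,205:310],(663,600),interpolation=cv2.INTER_CUBIC))
E
```

```text
(no output)
```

View pics/crop_w.png

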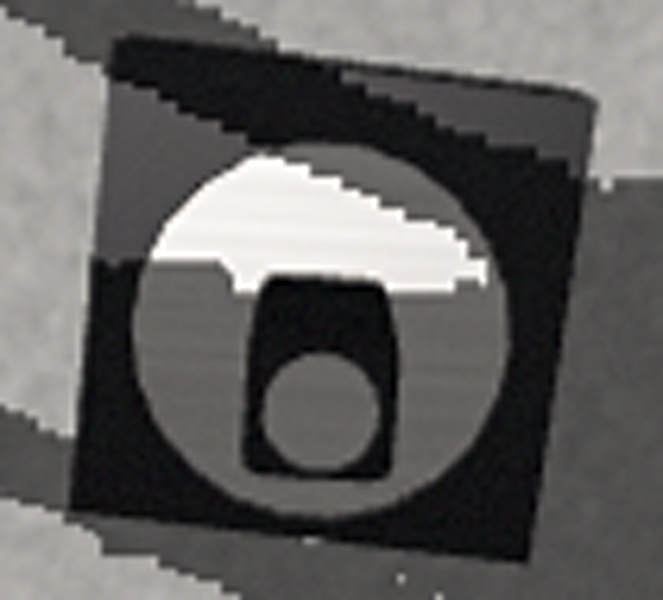

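The crop shows the disc centred at about (320,331), the button at (321,411), and the handle's near top edge running from (245,470) to (390,478). The handle is turned only slightly. I'll work out the poses from these.

```bash
python3 - <<'E'
from h import *
k=np.load("k_stand.npy",allow_pickle=True).item()
f=lambda pts,z: unproj(np.array(pts)/6.314+[205-.42,125-.42],k,z)
th=np.linspace(0,6.28,13)
print("disc",f([(320,331)],.053), "button",f([(321,411)],.122), "disc w", f([(132,328),(508,334),(318,143),(322,518)],.053).round(4).tolist())
e=f([(245,470),(390,478)],.119); d=e[1]-e[0]; print("edge",np.degrees(np.arctan2(d[1],d[0])),np.linalg.norm(d))
e=f([(262,279),(385,287)],.053); d=e[1]-e[0]; print("base",np.degrees(np.arctan2(d[1],d[0])),np.linalg.norm(d))
c=f([(110,42),(595,100),(530,562),(70,517)],.045); print(c.round(4).tolist(),c.mean(0))
print([np.degrees(np.arctan2(*(c[(i+1)%4]-c[i])[::-1])).round(1) for i in range(4)],[np.linalg.norm(c[(i+1)%4]-c[i]).round(4) for i in range(4)])
kt=vision.get_calibration("top"); print("top disc",unproj((290+298/5.09-.4,165+221/5.09-.4),kt,.053),"button",unproj((290+343/5.09-.4,165+188/5.09-.4),kt,.122))
ct=unproj(np.array([(187,95),(410,125),(390,350),(150,325)])/5.09+[289.6,164.6],kt,.045);print(ct.round(3).tolist(),ct.mean(0))
print(k["position"])
E
```

```text
disc [[ 0.57421331 -0.18156424]] button [[ 0.57450067 -0.18199397]] disc w [[0.5386, -0.1811], [0.6099, -0.1821], [0.5738, -0.1462], [0.5747, -0.2183]]
edge -3.137446651863739 0.02289572614265025
base -3.6370290963636176 0.023234877502232805
[[0.5348, -0.1282], [0.626, -0.1387], [0.6161, -0.2295], [0.5247, -0.2204]] [ 0.57539553 -0.17920979]
[np.float64(-6.6), np.float64(-96.2), np.float64(174.3), np.float64(83.8)] [np.float64(0.0918), np.float64(0.0914), np.float64(0.0918), np.float64(0.0928)]
top disc [[ 0.57435682 -0.18188166]] button [[ 0.57482359 -0.18248047]]
[[0.627, -0.14], [0.616, -0.23], [0.524, -0.219], [0.533, -0.124]] [ 0.57500054 -0.17824981]
[ 0.57480096 -0.11797798  0.41466418]
```

```bash
python3 - <<'E'
from h import *
q=down(np.radians(-3.4)); x,y=.5743,-.1819
r.move_to([x,y,.17],q)
print("guard",r.move_l([x,y,.083],vel=.08,guard=8), telemetry.current_ee_pos())
gripper_to(.015,f_grip=50); print(telemetry.current_opening(),telemetry.current_finger_force(),telemetry.current_wrist_force())
np.save("off.npy",telemetry.current_ee_pos()-[x,y,.045]); print(np.load("off.npy"))
r.move_l([x,y,.175],vel=.1); r.hold(.2)
print(telemetry.current_opening(),telemetry.current_wrist_force(),telemetry.current_t(),telemetry.current_ee_pos())
ims=[]
for c in ("scene","top","wrist"):
    ims.append(vision.snapshot(c)[:,:,::-1])
    for t in ("deburrer","nose"):
        print(c,t,[(np.round(d["at"],4).tolist(),round(d["score"],2)) for d in models.mark_of(t,c)][:2])
cv2.imwrite("pics/grip.png",np.hstack([cv2.resize(ims[0][150:300,100:260],(400,375)),cv2.resize(ims[2][100:300,150:360],(394,375))]))
E
```

```text
guard False [ 0.57477148 -0.18208325  0.08359217]
0.023638279380684347 49.99997019767761 [ 0.20401784 -0.78660734  0.04320625]
[ 8.01506571e-05 -2.90830557e-05  3.79897417e-02]
0.02397216878375634 [ 0.6927364  -0.20970443 -2.01378012] 8.5 [ 0.5739754  -0.18172073  0.17423865]
scene deburrer [([0.5724, -0.1816, 0.1348], 0.89), ([0.5736, -0.1784, 0.0039], 0.71)]
scene nose [([0.5754, -0.1823, 0.1012], 0.62)]
top deburrer [([0.5759, -0.1843, 0.1377], 0.86)]
top nose []
wrist deburrer [([0.5754, -0.1762, 0.1372], 0.85)]
wrist nose []
```

View pics/grip.png

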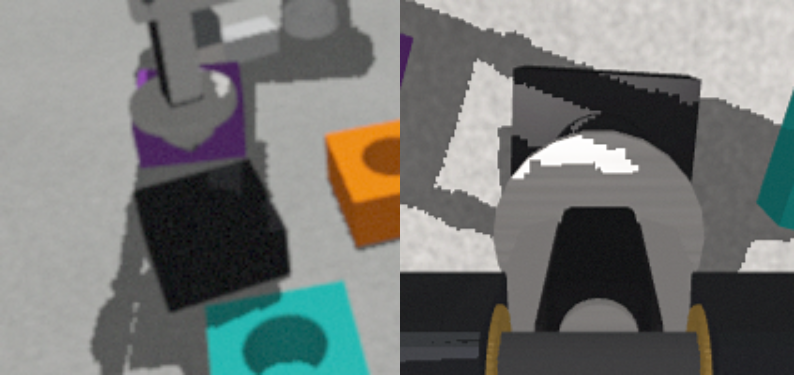

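The tool hangs upright and centred in the grip: the left crop shows the cone clear of the black stand, the right one the disc level. Next is the pass round the edge.

```bash
cat > circ.py <<'E'
from h import *
import sys
off=np.load("off.npy"); C=np.array([.4796,.2236]); a0=np.arctan2(.2926-.2236,.4643-.4796)
P=lambda a,z,R=.030: np.array([*(C+R*np.array([np.cos(a),np.sin(a)])),z])+off
W=lambda: np.mean([telemetry.current_wrist_force() for _ in range(3)],axis=0)
r.move_l(P(a0,.137),vel=.25)
r.move_l(P(a0,.094),vel=.1); r.hold(.2); b=W(); print("base",b.round(2),(telemetry.current_ee_pos()-P(a0,.094)).round(4))
r.move_l(P(a0,.0818),vel=.03); r.hold(.2); f=W()-b; print("press",f.round(2),(telemetry.current_ee_pos()-P(a0,.0818)).round(4),telemetry.current_t())
if not 1<f[2]<5: sys.exit("check")
log=[]
n=48
for i in range(1,n+2):
    r.move_l(P(a0-2*np.pi*i/n,.0818),vel=.03); f=W()-b; p=telemetry.current_ee_pos()-off
    d=p[:2]-C; log.append((np.hypot(*d)*1e3,np.degrees(np.arctan2(d[1],d[0])),p[2]*1e3,*f))
    if f[2]>8 or np.hypot(*f[:2])>10: print("stop",i); break
print(np.array(log)[::4].round(1).tolist(), telemetry.current_t())
ims=[vision.snapshot(c)[:,:,::-1] for c in ("scene","wrist")]
cv2.imwrite("pics/end.png",np.hstack([cv2.resize(ims[0][80:230,240:400],(400,375)),cv2.resize(ims[1][60:260,150:360],(394,375))]))
E
python3 circ.py
```

```text
base [ 0.14 -0.45 -0.99] [0.0006 0.0002 0.0008]
press [ 1.44 -0.83  1.56] [ 0.0003 -0.0002  0.0002] 12.425
[[29.7, 95.5, 81.6, -0.2, -2.6, 1.5], [30.2, 63.8, 81.9, -1.4, -1.8, 1.3], [30.1, 34.0, 81.8, -2.5, -1.1, 1.1], [30.1, 4.1, 81.8, -2.6, 0.5, 1.0], [30.1, -26.0, 81.8, -3.2, 0.5, 1.1], [30.1, -56.1, 81.8, -2.1, 1.6, 0.6], [30.1, -86.3, 81.7, -0.7, 4.1, 1.1], [30.1, -116.2, 81.7, 1.2, 3.5, 1.1], [30.2, -145.9, 81.7, 2.1, 1.6, 1.8], [30.2, -175.8, 81.7, 1.5, 1.2, 1.2], [30.1, 154.1, 81.8, 2.4, -1.0, 0.9], [30.1, 123.8, 81.9, 1.3, -0.5, 1.8], [30.1, 93.7, 81.9, -0.8, -2.0, 1.6]] 26.3083
```

View pics/end.png

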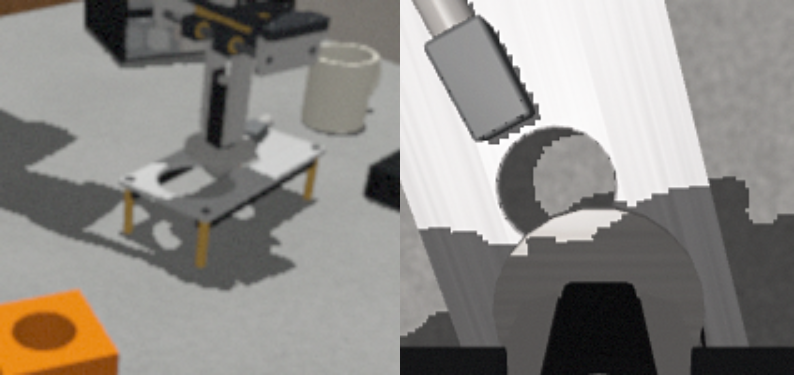

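The pass is complete: the cone is still in the hole at the side facing the smaller hole (the disc sits next to it in the right crop), and the inward side force stayed steady all the way round. Now I'll return the tool.

```bash
python3 - <<'E'
from h import *
off=np.load("off.npy"); p=telemetry.current_ee_pos()
r.move_l([p[0],p[1],.175],vel=.1)
S=np.array([.5750,-.1805,0])
r.move_l(S+off+[0,0,.137],vel=.25); r.hold(.3)
im=vision.snapshot("wrist")[:,:,::-1]; print("wrist",[(np.round(d["at"],4).tolist(),round(d["score"],2)) for d in models.mark_of("deburrer","wrist")][:2])
s=vision.snapshot("scene")[:,:,::-1]
for t in ("deburrer","nose"): print(t,[(np.round(d["at"],4).tolist(),round(d["score"],2)) for d in models.mark_of(t,"scene")][:2])
cv2.imwrite("pics/pre.png",np.hstack([cv2.resize(s[150:300,100:260],(400,375)),cv2.resize(im[100:300,150:360],(394,375))]))
print(telemetry.current_ee_pos(),telemetry.current_wrist_force(),telemetry.current_opening(),telemetry.current_t())
E
```

```text
wrist [([0.5749, -0.1781, 0.1378], 0.65)]
deburrer [([0.5724, -0.1816, 0.1361], 0.66)]
nose [([0.5747, -0.1818, 0.1012], 0.67)]
[ 0.57506496 -0.18047274  0.17498955] [ 0.23943732 -0.5886127  -2.10638185] 0.023830276518830518 29.5917
```

View pics/pre.png

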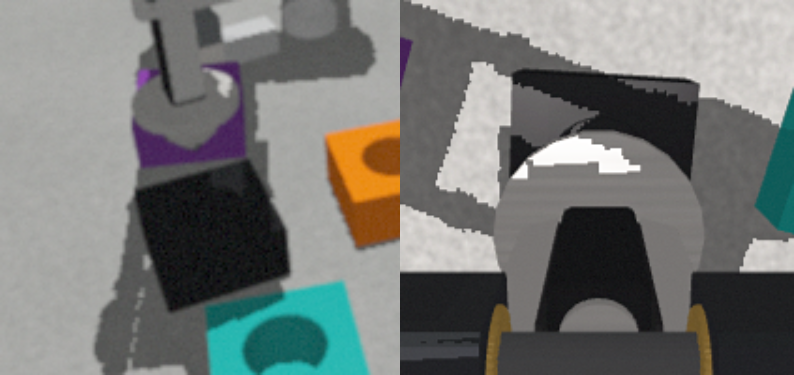

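The tool sits in the grip as before, with the disc at the same pixels and level, directly over the black stand. Now I'll lower it, release, retreat and check.

```bash
python3 - <<'E'
from h import *
off=np.load("off.npy"); S=np.array([.5750,-.1805,0])
print(r.move_l(S+off+[0,0,.049],vel=.06,guard=6)); print(r.move_l(S+off+[0,0,.0440],vel=.015,guard=4)); r.hold(.2)
print(telemetry.current_ee_pos()-off,telemetry.current_wrist_force())
gripper_to(.06); r.hold(.3); p=telemetry.current_ee_pos()
r.move_l([p[0],p[1],.19],vel=.08); r.move_l([p[0],p[1],.26],vel=.15); r.hold(.3)
im=vision.snapshot("wrist")[:,:,::-1]; s=vision.snapshot("scene")[:,:,::-1]
print([(np.round(d["at"],4).tolist(),round(d["score"],2)) for d in models.mark_of("deburrer","scene")])
cv2.imwrite("pics/fin.png",np.hstack([cv2.resize(s[150:300,100:260],(400,375)),cv2.resize(im[100:240,190:335],(388,375))]))
print(telemetry.current_t())
E
```

```text
False
True
[ 0.5753256  -0.18066639  0.04499386] [0.92588394 0.17858045 5.8435268 ]
[([0.5746, -0.1831, 0.0478], 0.92)]
35.35
```

View pics/fin.png

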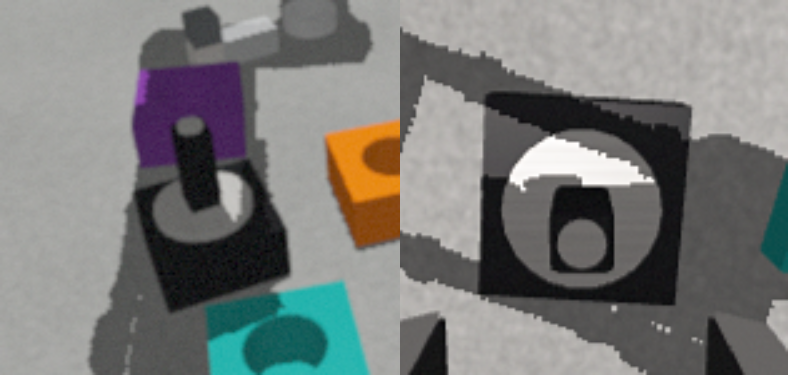

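The tool stands upright in the black stand with its disc flat on top, and the open gripper is well clear of it.

```bash
python3 -c "
from plant import r
print(r.sign_off())"
```

```text
the job is handed in; nothing more can be done
None
```

The job is handed in: I ran the cone once clockwise round the big hole's edge with light contact all the way, starting and ending at the side facing the smaller hole, then put the tool back upright in the black stand and let go, at about 35 s of the 72 s allowed.

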